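# Strip a stuck box cover off its glue-up former, using a T-key to hold the former down

## Robot

A 7-joint arm with a two-finger parallel gripper is mounted at the origin on the work surface. World frame = base frame: x ahead of the robot, y to its left, z up, the work surface at z = 0. Lengths are in mm, angles in rad, forces in N, time in s.
With the tool pointing down it reaches from about 400 to 900 mm from the base axis. Payload 5.6 kg.
Tool frame: the origin (TCP) lies midway between the tips of the shut fingers; the grasp point (between the pads) lies 19 mm behind it; z points along the fingers, y is the line along which they close (so a half turn about z gives the same grasp; the last joint's range is limited). The gripper opens to 92 mm and grips with 3 to 60 N. Pads are 20 mm wide; open, the fingers measure 128 mm over their backs; the gripper's body (75 mm by 189 mm) begins 69 mm behind the grasp point.
Start: joints at [-1.213, 0.468, -0.012, 1.603, 0.006, 1.071, -0.056], TCP at [253.641, 598.477, 214.592] pointing down, gripper open.
Joint ranges: [-2.53, 2.53], [-0.31, 2.02], [-1.57, 1.55], [0.28, 2.44], [-1.29, 4.43], [0.15, 1.84], [-2.92, 2.92]. Speed limits (rad/s): [2.57, 2.57, 3.14, 3.14, 3.14, 3.14, 3.14].

## Interface

Orientations are given as a rotation vector (axis times angle).
In Python, from cell import robot, grip, kin, viewer gives the robot as it stands. Calls block until the motion is done:
- robot.movep(position, orientation): joint-space move of the TCP to a pose.
- robot.servo_line(position, feed=150, rotation=None): straight line of the TCP; rotation=None keeps the orientation; feed is the mean speed in mm/s.
- robot.goto_joints(angles): joint-space move.
- grip(opening, newtons=None): opening from 0.0 (shut) to 1.0 (fully open); newtons is the grip in N (None keeps the last); returns when the fingers have stopped.
- robot.hold(seconds).
- kin.ik(position, orientation): joint angles nearest the present ones, or None.
- robot.observe(): the state.
- viewer.read_camera(name): name is "side" or "top"; returns the picture (420x560x3 uint8, red, green, blue); there is no depth.
- viewer.camera_info(name): a dict with "camera_matrix" (3x3 intrinsics, pixels), "R" (3x3) and "t" (3): a world point X has camera coordinates R X + t. Camera axes: x right, y down, z forward; pixel columns grow to the right and rows downward; lengths in mm; the calibration is good to about 2 mm. A picture is of the moment at which its call begins. camera_info takes no time and is no camera call.
A pose or a line that the arm cannot do raises robot.IKError and nothing moves.
- robot.job_done(): hands the job in; it is judged then, once.
Trained networks look in the newest picture that a camera, given by its name, has taken for a name from the list of things; names that differ only in an ending like _2 or _b are one class to them, and where a whole thing is asked for, a point or a joint stands for the part that bears it (a point fixed in the world has none). Each returns a list of dicts, best first, with "confidence" (0 to 1); they miss things now and then, are a little off and sometimes report something else, mostly with a low value. They report only what shows in the picture. A call takes as long as a camera call. They do not tell look-alikes from the thing itself.
- viewer.silhouettes(name, camera): "mask" (420x560 bool, what is visible of it).
- viewer.pinpoint(name, camera): "at" ([x, y, z] in mm, in the coordinates of the camera as it stood for that picture, good to about 4 mm: a listed point, or the origin of a listed thing).
The state is a dict: "t": time; "joints": joint angles; "joint_velocities": joint speeds; "joint_torque": joint torques, N m; "tcp_pos": TCP position; "tcp_rot": TCP orientation; "contact_force": force on the tool from outside, world axes, zero at the start; "wrist_torque": the same for the moment, N m; "grip_width": opening from 0.0 (shut) to 1.0 (fully open); "grip_force": force on a finger pad.
Only numpy, scipy, OpenCV 4.12 (cv2) and the standard library are available. Lean on these libraries where they do the work, as an engineer would, in place of code of your own. Each camera call takes 0.05 s, during which the arm holds its last target. There are 200 camera calls.

## Task

The finger-jointed box cover is stuck on its former and would drag it along. Take the red T-key from its holder, put it down through the slot in the former's base plate until its collar sits flat, and turn it a quarter turn so that the former is locked to the aluminium fixture plate; then pull the cover straight up off the former by its orange handle and set it down gently, upright, open side down, in the middle of the blue felt mat. The former must stay in place with the key left in and locked; leave the other things on the bench alone.

Things in the scene. Friction and masses are not known exactly. Their poses are not given: they have to be found in the camera images.
- board: fixed aluminium fixture plate on 2 rails: x -110 to 175, y -75 to 75 mm; origin on the bench below the former's centre, x towards the slot end. Top at z 45; plate 12 thick, hollow below; slot 20 (x) x 48 (y) mm at x 115, under the former's slot. Dark heel stop (x -105 to -72, up to z 65.5) overhangs the former's heel by 13 mm, 1.5 mm play. Fences 6 mm high beside the base plate
- former: inner part, 0.45 kg, loose: dark wood base plate 10 mm thick, x -85 to 150, y -55 to 55 mm, on the fixture plate, its -x end under the heel stop; green core 90 x 80 mm, 46 mm high on it, hidden in the cover, with sprung rubber pads on the +y and -y faces. Origin: underside of the plate, below the core's centre; x towards the slot end, z up
- slot (a point): centre of the slot in the former's base plate, on its top face: (115, 0, 10) mm in the former's frame, same axes. The slot is 18 mm along x and 44 mm along y, through the 10 mm plate. The cover's end wall is 60 mm away
- cover: outer part, 0.25-0.5 kg: light wood upside-down box, dark finger joints, 110 (x) x 100 (y) x 62 mm, open below, walls 8 mm; solid orange bar handle on top, 80 long (x), 16 wide, z 62 to 98 mm. Origin: centre of the open underside. Starts on the base plate over the core (46 mm inside it, 2 mm play), axes as the former's; the pads hold it with about 8 to 14 N besides its weight
- key: T-key 0.15 kg, upright. Origin: centre of the underside of its steel collar (52 mm across, 6 thick). Red paddle 60 (x) x 14 (y) mm, z 6 to 46; 12 mm round shank down to z -24; T-head 38 (x) x 12 (y) mm, z -24 to -33, parallel to the paddle. Goes in with its x along the former's y; with the collar down on the base plate it turns freely either way; locked: its x along the former's x, 2 mm play
- holder: fixed plywood block 80 x 80 x 42 mm with a round 45 mm hole in which the key stands, its collar on the top. Origin: centre of its underside
- mat: fixed flat mat with blue felt top, 150 (x) x 140 (y) x 5 mm on the bench. Origin: centre of its underside, so its top is 5 mm higher
- mallet: bystander: mallet 230 mm long with wooden handle and black and white head, lying flat
- glue: bystander: yellow glue bottle, 170 mm high, 64 mm across
- varnish: bystander: tin can, 100 mm high, 80 mm across
- screwdriver: bystander: orange-handled screwdriver, 190 mm long, lying flat
- offcut: bystander: light wooden offcut 150 x 45 x 24 mm
- square: bystander: try square, dark stock 100 mm long and steel blade 160 mm, lying flat
- sanding_block: bystander: cork sanding block 110 x 65 x 35 mm
Not all that is in view belongs to the job. What is shaped like the key but green or turquoise is not meant. Leave any pink look-alike of the cover alone.

How it is judged (in metres and radians):
On the way, in this order (a step that is already met when the one before it is completed fails the run):
1. the key is through the slot, its collar down on the base plate, and turned to lock, with the cover still on the former (distance between key and slot below 0.008 m and angle between the x axis of key and the x axis of former, either way round below 0.5 rad and angle between key's own z axis and vertical below 0.12 rad and distance of former from where it was at the start of the episode below 0.01 m and angle between former's own z axis and vertical below 0.06 rad and z of cover in the frame of former below 0.02 m), for 0.2 s.
2. the cover is lifted clear above the former, which stays home with the key locked (distance between key and slot below 0.008 m and angle between the x axis of key and the x axis of former, either way round below 0.5 rad and angle between key's own z axis and vertical below 0.12 rad and distance of former from where it was at the start of the episode below 0.01 m and angle between former's own z axis and vertical below 0.06 rad and z of cover in the frame of former above 0.06 m), for 0.1 s.
3. the cover is lowered upright onto the mat while still held, not dropped (horizontal distance between cover and mat below 0.035 m and angle between cover's own z axis and vertical below 0.06 rad and z of cover in the frame of mat below 0.014 m and contact force between the fingers and cover above 0.5 N), for 0.05 s.
At the end, for the whole second after the job is handed in: Cover upright (within 3.5 degrees), open side down, at rest on the mat, centres within 35 mm; former within 10 mm and 3.5 degrees of its start; key upright in the slot, collar within 8 mm of seated, paddle within 28 degrees of the former's x axis (distance between key and slot below 0.008 m and angle between the x axis of key and the x axis of former, either way round below 0.5 rad and angle between key's own z axis and vertical below 0.12 rad and distance of former from where it was at the start of the episode below 0.01 m and angle between each of former, cover's own z axis and vertical below 0.06 rad and horizontal distance between cover and mat below 0.035 m and z of cover in the frame of mat below 0.01 m and linear speed of each of cover, key, former below 0.02 m/s); the robot touches nothing.
It fails at once if the former is dragged along: lifted, shifted or tipped (more than 15 mm or 7 degrees) (distance of former from where it was at the start of the episode above 0.015 m or angle between former's own z axis and vertical above 0.12 rad).
It fails at once if the cover is tipped over by more than 45 degrees (angle between cover's own z axis and vertical above 0.785 rad).
It fails at once if another thing on the bench is pushed more than 40 mm (distance of any of mallet, glue, varnish, screwdriver, offcut, square, sanding_block from where it was at the start of the episode above 0.04 m).
It also fails if it takes over 61 s, if anything falls off the work surface, if the arm or the gripper's body presses on something with over 40 N, if the wrist force passes 120 N, or if a joint passes its speed limit or range.

## Working session

There is one attempt and no reset: what is moved stays moved. The work goes in short steps, each a Python script; the robot and the scene stay as the last script left them, time stands still between calls to the robot, and variables do not carry over. Pictures are saved under pics/ and viewed, at most 10 in all, crops included, and the job is handed in when it is done.

```bash
mkdir -p pics; ls
python3 - <<'E'
from cell import robot,grip,kin,viewer
import cv2,numpy as np
for c in("top","side"):
    im=viewer.read_camera(c); cv2.imwrite(f"pics/{c}0.png",im[:,:,::-1])
    i=viewer.camera_info(c);R=np.array(i["R"]);t=np.array(i["t"]);print(c,(-R.T@t).round(),R[2].round(2))
    for n in("former","slot","cover","key","holder","mat","board"):
        for d in viewer.pinpoint(n,c): print(n,round(d["confidence"],2),(R.T@(np.array(d["at"])-t)).round(1))
print(robot.observe())
E
```

```text
pics
top [ 420.  -13. 1361.] [ 0.06 -0.   -1.  ]
slot 0.57 [520.1 130.2  56.9]
cover 0.94 [204.7 297.8   2.7]
cover 0.72 [521.  246.1  55.3]
key 0.72 [ 589.5 -417.3   39.2]
key 0.59 [ 589.5 -306.7   44.9]
key 0.55 [ 484.8 -267.8   36.6]
key 0.25 [522.7 251.8  51.1]
holder 0.56 [ 587.9 -307.8    0.8]
mat 0.93 [ 571.4 -103.9   -0.9]
board 0.41 [ 590.4 -308.     0.9]
side [ 108. -883.  893.] [ 0.32  0.68 -0.66]
former 0.65 [521.6 246.8  42.8]
slot 0.73 [519.  139.   56.6]
slot 0.33 [739.8 252.6  -2.2]
cover 0.78 [519.2 249.2  54.4]
cover 0.62 [197.6 305.   -3.3]
key 0.67 [ 477.5 -266.4   27.2]
key 0.58 [ 584.7 -416.6   32.2]
holder 0.84 [ 5.844e+02 -3.099e+02 -4.000e-01]
holder 0.53 [750.3 -63.8  -5.3]
mat 0.96 [ 571.  -103.7   -4.7]
board 0.7 [ 5.244e+02  2.526e+02 -3.000e-01]
board 0.58 [749.  -62.1  -5.1]
{'t': 0.8, 'joints': array([-1.21295797,  0.46744752, -0.01162096,  1.6026785 ,  0.00596662,
        1.07142026, -0.05629228]), 'joint_velocities': array([-0.00055424,  0.0007131 , -0.0005377 , -0.00017962,  0.00030133,
       -0.00072662,  0.0001902 ]), 'joint_torque': array([ 8.93144033e-05, -5.20338821e+01, -1.21598173e-02, -2.44041449e+01,
       -5.66314103e-02,  1.14690384e-02,  4.65229596e-05]), 'tcp_pos': array([253.64875928, 598.48384906, 214.63535704]), 'tcp_rot': array([6.25519946e-01, 3.07867584e+00, 1.25534483e-04]), 'contact_force': array([ 0.55368813,  0.03931091, -0.49310608]), 'wrist_torque': array([-0.00894185, -0.01300176,  0.00378759]), 'grip_force': 0.0, 'grip_width': 1.0000767494345502}
```

View pics/top0.png

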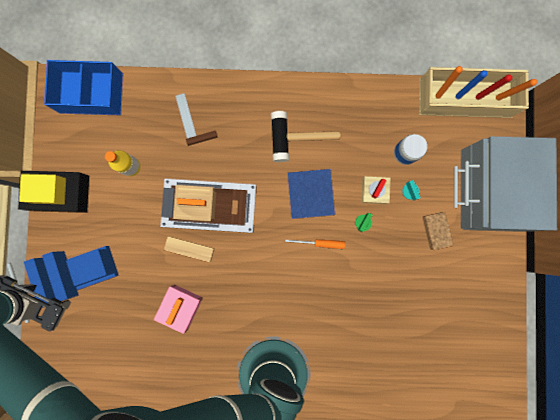

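View pics/side0.png

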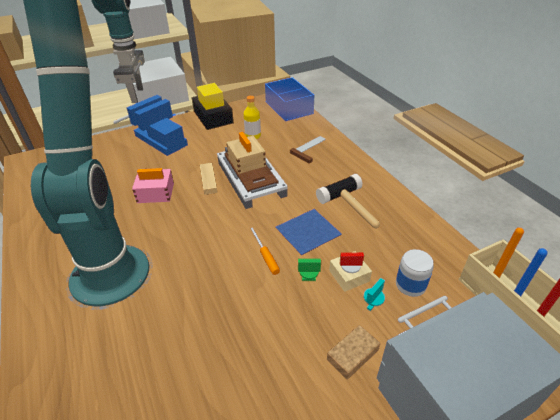

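The red key is at top (379,189) / side (351,260), standing in the plywood holder. The look-alikes are green at top (364,222) and turquoise at top (411,190). The red one in the holder fits the description. The pink look-alike cover is at (178,310), and the real cover is on the plate at (193,202). Next I measure positions and yaws and confirm in a crop.

```bash
cat > h.py <<'E'
from cell import robot,grip,kin,viewer
import cv2,numpy as np
from scipy.spatial.transform import Rotation as Ro
def cam(c):
    i=viewer.camera_info(c);return np.array(i["camera_matrix"]),np.array(i["R"]),np.array(i["t"])
def back(px,z,c):
    K,R,t=cam(c);o=-R.T@t
    d=(R.T@np.linalg.inv(K)@np.c_[np.atleast_2d(px),np.ones(len(np.atleast_2d(px)))].T).T
    return o+d*((z-o[2])/d[:,2])[:,None]
def proj(P,c):
    K,R,t=cam(c);q=(K@(R@np.atleast_2d(P).T+t[:,None])).T;return q[:,:2]/q[:,2:]
def blob(im,lo,hi,box):
    "largest HSV blob in box x0,y0,x1,y1 -> pixel coords"
    m=cv2.inRange(cv2.cvtColor(im,cv2.COLOR_RGB2HSV),lo,hi);k=np.zeros_like(m);x0,y0,x1,y1=box;k[y0:y1,x0:x1]=m[y0:y1,x0:x1]
    n,l,s,_=cv2.connectedComponentsWithStats(k);j=1+np.argmax(s[1:,4]);return np.argwhere(l==j)[:,::-1]
def rect(px,z,c):
    P=back(px,z,c)[:,:2];(cx,cy),(w,h),a=cv2.minAreaRect(P.astype(np.float32))
    if w<h:a+=90;w,h=h,w
    return np.round([cx,cy,w,h,(a+90)%180-90],1),P.mean(0).round(1)
def down(yaw):
    "tool down, closing line (tool y) at angle yaw in the world xy"
    y=np.array([np.cos(yaw),np.sin(yaw),0]);z=np.array([0,0,-1.]);return Ro.from_matrix(np.c_[np.cross(y,z),y,z]).as_rotvec()
E
python3 - <<'E'
from h import *
t=viewer.read_camera("top");s=viewer.read_camera("side")
print("handle",rect(blob(t,(8,150,120),(20,255,255),(160,180,230,225)),153,"top"))
for nm,lo,hi in(("red",(0,170,80),(5,255,255)),("red2",(174,150,80),(180,255,255))):
    try:print(nm,rect(blob(t,lo,hi,(362,175,395,205)),88,"top"))
    except Exception as e:print(e)
print("mat",rect(blob(t,(105,80,30),(125,255,255),(280,160,345,225)),5,"top"))
print("plate px",proj([[520,132,55],[520,250,153]],"top"))
for n,z in(("board",45),("holder",42),("mat",5)):
    for d in viewer.silhouettes(n,"top")[:3]:
        p=np.argwhere(d["mask"])[:,::-1];print(n,round(d["confidence"],2),p.mean(0).round(),rect(p,z,"top"))
a=cv2.resize(t[170:240,155:265],None,fx=5,fy=5,interpolation=2);b=cv2.resize(t[170:240,345:430],None,fx=5,fy=5,interpolation=2)
w=max(a.shape[1],0)
o=np.hstack([a[:, :],np.zeros((350,5,3),np.uint8)]);o=cv2.resize(np.hstack([a,b]),None,fx=.8,fy=.8);cv2.imwrite("pics/c1.png",o[:,:,::-1])
E
```

```text
handle (array([522.4, 247.1,  78.2,  16.6,  88.2]), array([522.3, 247. ]))
red (array([ 587.1, -304.1,   63.1,   15.2,  -27.7]), array([ 586.3, -304. ]))
red2 (array([ 613.5, -313.3,    6.8,    1.4,  -61.7]), array([ 613.4, -313.6]))
mat (array([ 573.4, -105.3,  147.6,  136.4,    6.9]), array([ 573.3, -105.1]))
plate px [[234.56508449 206.385971  ]
 [189.44917318 202.35219521]]
board 0.79 [207. 206.] (array([521.3, 213.8, 288.7, 150.4,  88.2]), array([520.6, 218.7]))
holder 0.62 [438. 231.] (array([ 464.8, -500.2,  108.7,   71.6,   13.1]), array([ 464.3, -500.5]))
mat 0.76 [311. 193.] (array([ 573.3, -107.4,  150. ,  143.1,    7. ]), array([ 573.1, -106.2]))
```

View pics/c1.png

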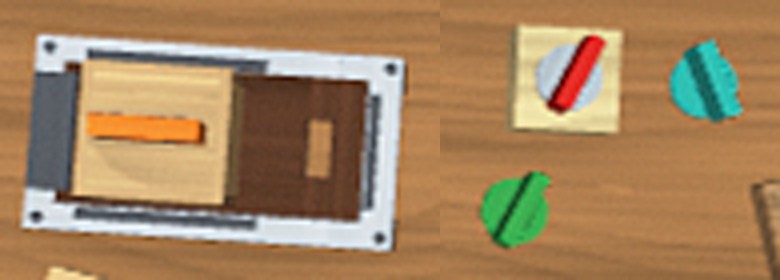

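Red key in the pale holder confirmed, and the former's yaw and origin agree across the handle, plate and slot. Now I check joint feasibility, then grasp the key.

Run:
```python
from h import *
r=np.radians
for base in(62,-118):
  for nm,p,y in(("key",[588.5,-306.5,61],base),("slot",[518.4,131.9,74],base+26.2),("lock+",[518.4,131.9,74],base+116.2),("lock-",[518.4,131.9,74],base-63.8),("cov",[522.3,246.8,121],base+116.2),("cov-",[522.3,246.8,121],base-63.8),("mat+",[572.5,-105,71],base+116.2),("mat-",[572.5,-105,71],base-63.8)):
    q=kin.ik(p,down(r(y)));print(nm,y,None if q is None else np.round(q,2))
```

```text
key 62 [ 0.08  0.71  0.5   1.69 -0.43  0.85  1.85]
slot 88.2 [-0.43  0.47  0.15  2.   -0.11  0.68  1.32]
lock+ 178.2 [-0.14  0.48 -0.22  1.98  0.16  0.7   2.66]
lock- -1.7999999999999972 [-0.65  0.49  0.42  2.01 -0.31  0.7  -0.07]
cov 178.2 [-0.29  0.48 -0.27  1.85  0.17  0.84  2.47]
cov- -1.7999999999999972 [-0.78  0.47  0.35  1.88 -0.22  0.83 -0.34]
mat+ 178.2 [-0.73  1.04  1.34  1.93 -1.12  1.2  -2.13]
mat- -1.7999999999999972 [-0.3   0.59  0.55  1.9  -0.43  0.77  0.47]
key -118 [-0.15  0.84  0.88  1.71 -0.77  0.98 -1.03]
slot -91.8 [-0.78  0.52  0.59  2.02 -0.44  0.72 -1.52]
lock+ -1.7999999999999972 [-0.65  0.49  0.42  2.01 -0.31  0.7  -0.07]
lock- -181.8 [-0.14  0.48 -0.22  1.98  0.16  0.7   2.66]
cov -1.7999999999999972 [-0.78  0.47  0.35  1.88 -0.22  0.83 -0.34]
cov- -181.8 [-0.29  0.48 -0.27  1.85  0.17  0.84  2.47]
mat+ -1.7999999999999972 [-0.3   0.59  0.55  1.9  -0.43  0.77  0.47]
mat- -181.8 [-0.73  1.04  1.34  1.93 -1.12  1.2  -2.13]
```

Run:
```python
from h import *
r=np.radians
o=down(r(62))
robot.movep([588.5,-306.5,150],o); grip(.5)
robot.servo_line([588.5,-306.5,61],feed=150)
f0=robot.observe()["contact_force"]
grip(0,30); s=robot.observe(); print(s["grip_width"]*92,s["grip_force"],f0,s["contact_force"],s["t"])
robot.servo_line([588.5,-306.5,110],feed=120)
robot.servo_line([588.5,-306.5,190],feed=200)
# show the key to the cameras, clear of the bench clutter
robot.movep([518.4,131.9,160],down(r(88.2)))
robot.hold(.3)
s=robot.observe();print(s["grip_width"]*92,s["tcp_pos"],s["contact_force"],s["t"])
for c in("top","side"):
    im=viewer.read_camera(c);cv2.imwrite(f"pics/k{c}.png",im[:,:,::-1])
    K,R,t=cam(c)
    for n in("key","slot"):
        for d in viewer.pinpoint(n,c):print(c,n,round(d["confidence"],2),(R.T@(np.array(d["at"])-t)).round(1))
a=cv2.imread("pics/kside.png")[90:210,170:330]
cv2.imwrite("pics/kc.png",cv2.resize(a,None,fx=5,fy=5,interpolation=2))
```

```text
13.997401873789533 29.990725815296173 [ 0.01769715  0.23809733 -0.01470373] [-0.87799576 -0.20328886  2.8080059 ] 6.5583
13.737780815526854 [518.66461989 131.30697111 160.01343521] [ 0.14177891 -0.21322933 -1.51196015] 9.6
top key 0.78 [ 589.2 -416.1   37.3]
top key 0.6 [386.8 277.4  -2.1]
top key 0.56 [ 482.1 -268.6   34.8]
top key 0.47 [756.2 -61.1  -4.5]
top slot 0.7 [520.9 129.3  56.7]
side key 0.87 [ 475.4 -263.9   29.7]
side key 0.81 [514.7 136.  141.3]
side key 0.74 [ 583.3 -414.1   32.9]
side slot 0.94 [517.3 140.2  59. ]
```

View pics/kc.png

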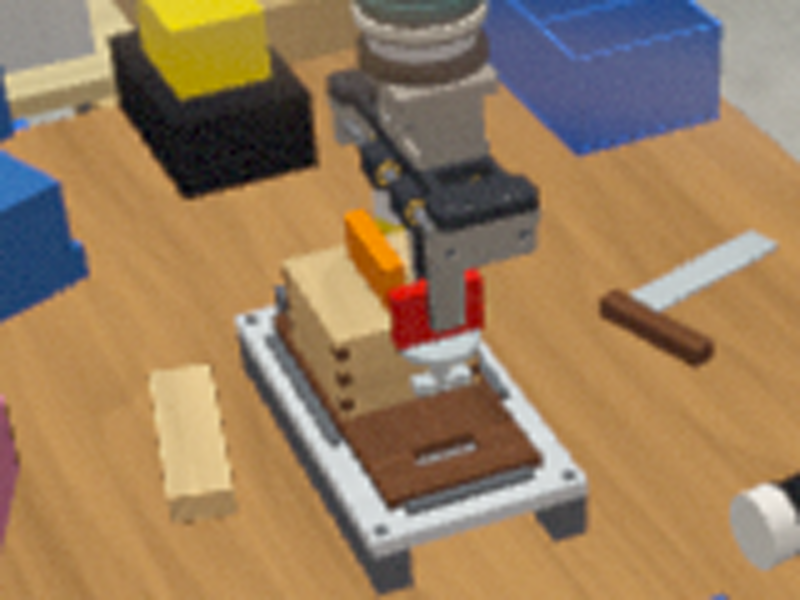

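The key is held upright over the base plate, paddle across it. The slot appears near side pixel (259,180). I compare its predicted and observed pixels.

Run:
```python
from h import *
im=cv2.imread("pics/kside.png")[:,:,::-1].copy()
s=robot.observe()["tcp_pos"]
b=blob(im,(0,170,60),(6,255,255),(235,135,280,165))
hv=cv2.inRange(cv2.cvtColor(im,cv2.COLOR_RGB2HSV),(0,200,60),(5,255,255));k=np.argwhere(hv[135:165,235:280])+[135,235]
print("red x",k[:,1].min(),k[:,1].max()+1,"y",k[:,0].min(),k[:,0].max()+1)
P=[[s[0]+dx,s[1]+dy,z] for z in(147,187) for dx in(-30,30) for dy in(-7,7)]
print(proj(P,"side").round(1))
u=np.array([-.0314,-.9995]);v=np.array([.9995,-.0314]);c=np.array([518.4,131.9])
Q=[[*(c+a*u+e*v),55] for a,e in((-9,-22),(-9,22),(9,22),(9,-22))]
for cc,f in(("side","kside"),("top","top0")):
    a=cv2.imread(f"pics/{f}.png");q=proj(Q,cc);m=q.mean(0).astype(int)-[25,18]
    z=cv2.resize(a[m[1]:m[1]+36,m[0]:m[0]+50],None,fx=8,fy=8,interpolation=2)
    cv2.polylines(z,[((q-m+.5)*8).astype(int)],True,(0,255,0),1);cv2.imwrite(f"pics/s_{cc}.png",z)
cv2.imwrite("pics/s.png",np.hstack([cv2.imread("pics/s_side.png"),cv2.imread("pics/s_top.png")]))
```

```text
red x 248 267 y 144 159
[[250.3 160.1]
 [248.5 157.8]
 [267.6 155. ]
 [265.8 152.8]
 [249.4 149.3]
 [247.6 147.1]
 [267.1 144.3]
 [265.2 142.1]]
```

View pics/s.png

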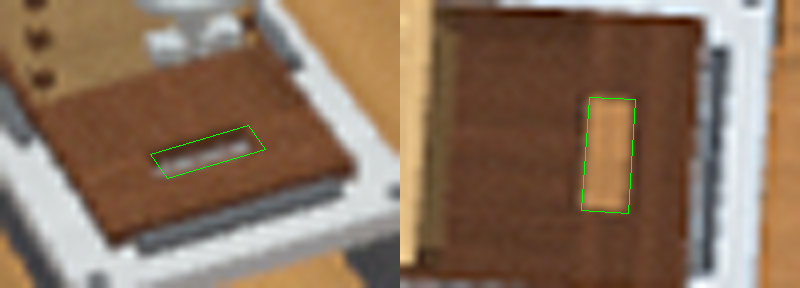

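The slot outline matches in both views and the key is centred in the fingers. Inserting with force watch.

Run:
```python
from h import *
x,y=518.4,131.9
robot.servo_line([x,y,112],feed=80)
z=112
while z>72:
    z-=2; robot.servo_line([x,y,z],feed=30)
    s=robot.observe();f=s["contact_force"]
    if z%8==0 or np.abs(f).max()>5:print(z,s["tcp_pos"].round(1),f.round(1),s["wrist_torque"].round(2))
    if f[2]>8:break
print(s["t"],s["grip_width"]*92)
```

```text
104 [518.3 131.9 103.9] [-1.  -0.3 -1.5] [-0.01 -0.06  0.01]
96 [518.3 131.9  95.9] [-0.5 -0.5 -1.2] [ 0.   -0.01  0.03]
88 [518.3 131.9  87.9] [ 0.5  0.9 -1. ] [-0.   -0.06 -0.01]
80 [518.3 131.9  79.9] [-0.3  0.1 -1.1] [ 0.01 -0.04  0.04]
72 [518.9 132.   74.2] [-6.4 -1.2 21.7] [-0.4   1.52  0.07]
15.65 13.60565023428807
```

Run:
```python
from h import *
x,y=518.4,131.9
robot.servo_line([x,y,74],feed=30)
for a in np.arange(88.2-15,-2,-15):
    robot.servo_line([x,y,74],rotation=down(np.radians(a)),feed=60)
    s=robot.observe();print(round(a,1),s["contact_force"].round(1),s["wrist_torque"].round(2),s["tcp_pos"].round(1))
print(s["t"])
```

```text
73.2 [-0.3 -1.4  6.5] [-0.03  0.12 -0.04] [519.1 131.9  74.3]
58.2 [-0.5 -1.2  5.5] [-0.08  0.09 -0.06] [519.2 131.9  74.3]
43.2 [-0.1 -0.7  6.2] [-0.14  0.13 -0.12] [519.2 131.9  74.3]
28.2 [-0.3 -1.   6.6] [-0.09  0.14 -0.09] [519.2 131.8  74.3]
13.2 [-0.5 -0.2  6.2] [-0.13  0.13 -0.11] [519.2 131.8  74.3]
-1.8 [ 0.2 -0.6  6.4] [-0.16  0.19 -0.06] [519.2 131.7  74.3]
18.35
```

Run:
```python
from h import *
o=down(np.radians(-1.8))
robot.hold(.2);grip(.5);robot.servo_line([518.4,131.9,130],feed=120);robot.servo_line([519,140,190],feed=200)
robot.movep([522.3,246.8,190],o)
im=viewer.read_camera("side")
robot.servo_line([522.3,246.8,121],feed=120)
print(robot.observe()["contact_force"])
grip(0,55);s=robot.observe();print(s["grip_width"]*92,s["grip_force"],s["contact_force"],s["t"])
b=im[90:210,170:330];cv2.imwrite("pics/lock.png",cv2.resize(b,None,fx=5,fy=5,interpolation=2)[:,:,::-1])
```

```text
[ 0.67508226 -0.0337174  -0.48167873]
15.256246164516993 54.99978303909302 [-2.00222512  0.24741777  4.34911995] 22.0917
```

View pics/lock.png

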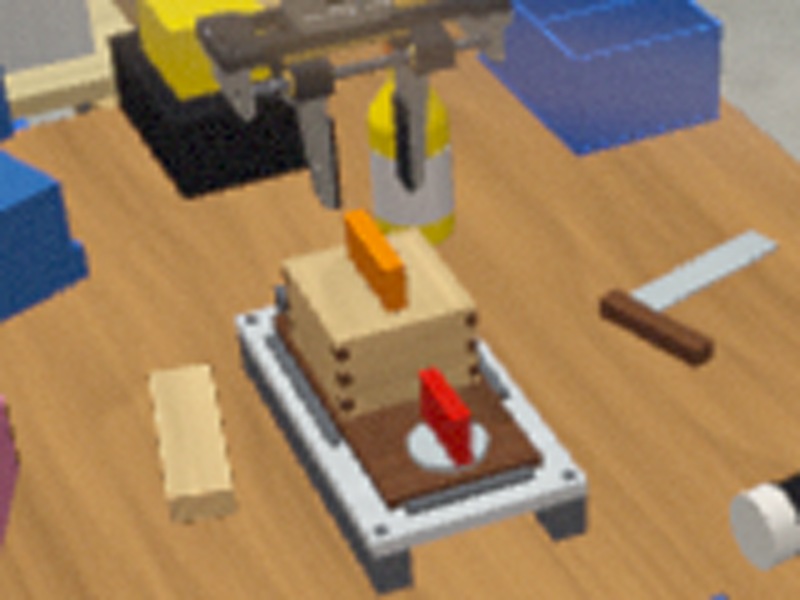

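The key is seated, collar flat, with its paddle along the former's x axis. Now I pull the cover off.

Run:
```python
from h import *
x,y=522.3,246.8
for z in(125,130,140,155,170,185):
    robot.servo_line([x,y,z],feed=30);s=robot.observe();print(z,s["tcp_pos"].round(1),s["contact_force"].round(1),s["wrist_torque"].round(2),round(s["grip_width"]*92,1))
robot.servo_line([x,y,245],feed=120)
robot.hold(.2);print(robot.observe()["contact_force"].round(1),robot.observe()["t"])
im=viewer.read_camera("side")
K,R,t=cam("side")
for d in viewer.pinpoint("cover","side"):print(round(d["confidence"],2),(R.T@(np.array(d["at"])-t)).round(1))
b=im[60:210,150:350];cv2.imwrite("pics/lift.png",cv2.resize(b,None,fx=4,fy=4,interpolation=2)[:,:,::-1])
```

```text
125 [521.2 246.7 123.8] [  0.2   0.2 -11.6] [0.09 0.03 0.01] 15.8
130 [521.6 246.6 129.6] [ -0.5   1.3 -14.6] [-0.05  0.23  0.02] 15.8
140 [522.6 246.7 140.6] [ -1.5  -0.7 -11.1] [-0.17  0.54  0.11] 15.6
155 [522.6 246.8 155.5] [ -0.4  -0.6 -11. ] [-0.25  0.39  0.11] 15.9
170 [522.6 247.  170.4] [ 0.9 -0.  -4.5] [-0.04  0.14 -0.01] 15.8
185 [522.2 246.9 185. ] [-0.4 -0.4 -3.3] [-0.06  0.11 -0.08] 15.7
[ 0.3 -0.7 -4.3] 25.975
0.95 [200.8 306.6  -2.2]
0.72 [520.6 251.9 175.1]
```

View pics/lift.png

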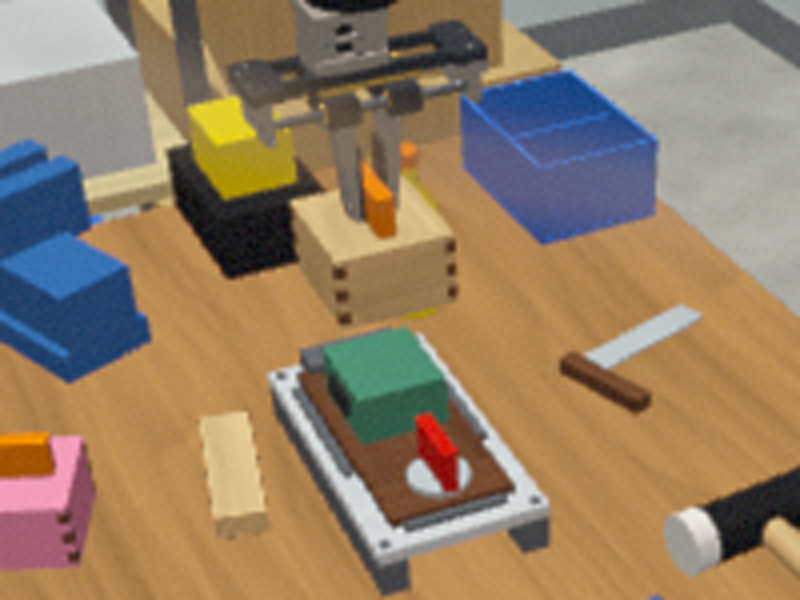

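The cover is free and the former is in place with the key locked. On to the mat.

Run:
```python
from h import *
x,y=572.5,-105
robot.servo_line([x,y,245],feed=150);robot.servo_line([x,y,90],feed=100);robot.hold(.2)
z=80;robot.servo_line([x,y,z],feed=40)
f0=robot.observe()["contact_force"][2]
while z>66:
    z-=1.;robot.servo_line([x,y,z],feed=20);s=robot.observe();f=s["contact_force"]
    if f[2]-f0>6:break
print(z,s["tcp_pos"].round(1),f.round(1),f0,s["wrist_torque"].round(2))
robot.hold(.3);grip(.45);robot.hold(.2)
p=robot.observe()["tcp_pos"]
robot.servo_line([x,y,140],feed=80);robot.servo_line([x,y,220],feed=200)
robot.movep([480,100,300],down(np.radians(-1.8)))
s=robot.observe();print(s["t"],s["contact_force"])
for c in("top","side"):
    im=viewer.read_camera(c);cv2.imwrite(f"pics/e{c}.png",im[:,:,::-1]);K,R,t=cam(c)
    for n in("cover","former","key"):
        for d in viewer.pinpoint(n,c):print(c,n,round(d["confidence"],2),(R.T@(np.array(d["at"])-t)).round(1))
```

```text
70.0 [ 572.7 -105.1   71.3] [-3.8  2.5  9.7] -4.466658740757916 [0.2  0.99 0.03]
36.9583 [ 0.11993159  0.06078123 -0.21684842]
top cover 0.93 [2.041e+02 2.955e+02 1.000e-01]
top cover 0.6 [ 574.9 -105.1    1.5]
top cover 0.44 [ 415.6 -120.2    1.5]
top former 0.74 [ 592.1 -310.5    1.6]
top former 0.71 [ 575.  -104.9    5.4]
top former 0.66 [524.2 248.   44.6]
top key 0.76 [ 588.3 -419.5   37.2]
top key 0.74 [ 481.9 -268.3   37.1]
side cover 0.81 [200.1 303.5  -2.6]
side cover 0.8 [ 571.7 -101.5    5.2]
side cover 0.74 [ 462.3 -505.9   -1.2]
side cover 0.27 [ 7.427e+02  2.546e+02 -3.000e-01]
side key 0.85 [ 476.7 -264.1   28.4]
side key 0.84 [ 583.1 -415.6   29.7]
side key 0.46 [517.9 137.9  57.5]
```

View pics/eside.png

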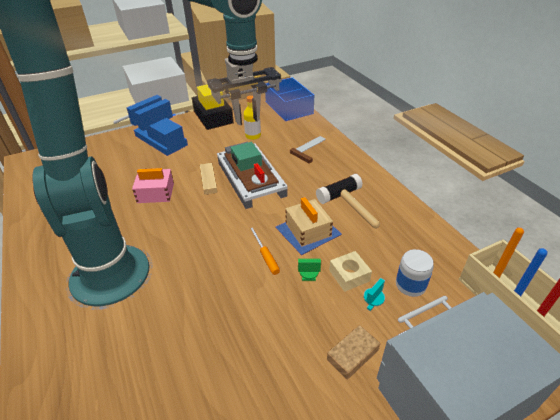

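The cover stands upright in the middle of the mat at pixel (308,222), the key is locked at (259,172), and the arm is clear.

```bash
python3 -c "
from h import *
print(robot.job_done())"
```

```text
the job is handed in; nothing more can be done
None
```

The job is handed in at about 37 s of the 61 s allowed: the key is in and locked, the former is still in place, and the cover stands upright in the middle of the blue mat; the simulator returned no verdict.

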